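Hover the pocket microscope over the chip

TASK

Take the upright hand microscope out of its charging dock, carry it across the top of the screwdriver rack (not round its ends) and hold it upright over the large square chip on the circuit board, centred, with its lens end about 1 cm above the chip and its focus knob facing the same way as the index pin stands from the chip. Neither the robot nor the microscope may touch the rack or the board jig, and the torch, the bottle and the tin are to stay where they stand. Finish while still holding the microscope there, steady in the air: do not put it down or let go.

Things in the scene. Friction and masses are not known exactly. Their poses are not given: they have to be found in the camera images.
- microscope: hand microscope: plain grey round barrel, upright, lens end down, 120 mm tall, about 0.12 kg. Origin: centre of the flat lens end (lowest point, on the axis); z up the barrel. Barrel 36 mm in diameter from z = 30 to 116 mm; grip it from any side at z = 80 to 110 mm. Snout 24 mm in diameter up to z = 20 mm. The focus knob sticks out along +x. It starts loose in the dock's well, lens end 5 mm above the table
- knob (a point): centre of the outer face of the microscope's focus knob (a black knurled disc 20 mm in diameter on the side of the barrel): 35.5 mm from the barrel's axis, 48 mm above the lens end
- dock: charging dock, fixed, a black square block 76 x 76 mm, 18 mm high, with a round well in the middle, 28 mm wide and 13 mm deep, open upward. Origin: centre of its underside on the table. Dock and jig stand on opposite sides of the rack, either one on the left
- jig: board jig, fixed: an aluminium plate 120 x 90 mm (x, y), 10 mm thick, with a green circuit board (top 13 mm above the table) under four clips. Origin: centre of its underside on the table, straight under the chip; its +x axis points from the chip to the index pin. Nothing on it is higher than 22 mm
- chip (a point): centre of the top face of the large square black chip, 18 x 18 mm, the largest part on the board, 16 mm above the table; axes as the jig's (z up)
- index_pin (a point): top centre of the index pin, a steel pin 8 mm in diameter, the only one, near one short edge of the jig's plate; 50 mm from the chip's centre along the jig's +x, its top 22 mm above the table
- rack: screwdriver rack, fixed: a wooden block 240 x 44 mm (x, y), 38 mm high, with five small screwdrivers standing in a row along its x axis, handles up; the highest top is about 113 mm above the table. Origin: centre of its underside on the table. It stands between dock and jig
- torch: grey pocket torch standing on its head, 43 mm in diameter, 122 mm tall, loose; origin at the centre of its underside
- ipa_bottle: white wash bottle with a pointed cap, 44 mm in diameter, 134 mm tall, loose; origin at the centre of its underside
- flux_tin: small round tin, 47 mm in diameter, 23 mm high, loose; origin at the centre of its underside
Things that resemble listed ones, but are neither listed nor needed, are in the scene too. What is shaped like the microscope but green is not meant.

How it is judged:
By the outcome, as a careful person would: the job done as asked, in the order asked, and still so for the second after the job is handed in, while the arm keeps its last pose, push and grip.
It also fails if it takes over 48 s, if anything falls off the work surface, if the arm or the gripper's body presses on something with over 40 N, if the wrist force passes 120 N, or if a joint passes its speed limit or range.

ROBOT

A 6-joint arm with a two-finger parallel gripper is mounted at the origin on a cart in front of the work surface, level with it; the furniture and walls round the work are solid. World frame = base frame: x ahead of the robot, y to its left, z up, the work surface at z = 0. Lengths are in m, angles in rad, forces in N, time in s.
With the tool pointing down it reaches from about 0.225 to 0.875 m from the base axis. Payload 3.4 kg.
Tool frame: the origin (TCP) lies on the centre line of the jaws, within the pads' length; the fingertips stand 11 mm ahead of it and the grasp point (between the pads) lies 8 mm behind it; z points along the fingers, y is the line along which they close (so a half turn about z gives the same grasp; the last joint's range is limited). The gripper opens to 85 mm and grips with 20 to 120 N. Pads are 22 mm wide; open, the fingers measure 114 mm over their backs; the gripper's body (76 mm by 85 mm) begins 54 mm behind the grasp point. The pads swing forward as they close: fully open they stand 13 mm farther back than shut.
Start: joints at [1.153, 0.276, 1.505, -0, 1.361, -0.121], TCP at [0.168, 0.55, 0.242] pointing down, gripper open.
Joint ranges: [-2.89, 2.89], [-0.75, 2.08], [0.22, 2.7], [-1.18, 4.32], [0.11, 2.71], [-2.7, 2.7]. Speed limits (rad/s): [2.57, 2.57, 3.14, 3.14, 3.14, 3.14].

INTERFACE

Orientations are given as a unit quaternion [w, x, y, z].
In Python, from rig import manip, eyes, job gives the robot as it stands.
- The arm moves only by the tool drive_tool, never from a script. Its argument "rows" is a list of rows, each a list of 3 entries, a list of its own where there are three numbers: the turn, a rotation vector about the world's x, y, z in rad, then the shift along the world's x, y, z in cm, then the finger opening in cm, from 0 to 8.54. A call has 1 to 8 rows; each row shifts and turns the commanded pose from where the row before left it; what a row does not reach is not made up. A row lasts 1/8 s, in which the tool goes at most 62.5 mm and 10.7 degrees, less where a joint would pass 70% of its speed; a pose out of reach is approached as far as the arm can. A call is refused whole if a number of a shift passes 6.25 or a number of a turn 0.188, either way. A call with a gripper value outside its range is refused whole. The fingers move at their own pace and stop on an object; "force" is the grip in N (left out, the last holds). Time passes only in rows, so rows that do not move let the fingers close. It gives the time, the measured TCP pose, the force, the opening and the grip force at its end, in the units of the state.
- manip.get_state(): the state, without advancing time (a new reading comes with each control period).
- eyes.get_image(name): name is "scene" or "top"; returns the picture (400x640x3 uint8, red, green, blue); there is no depth.
- eyes.get_calibration(name): a dict with "camera_matrix" (3x3 intrinsics, pixels), "view" (4x4, takes a point from world to camera coordinates). Camera axes: x right, y up, looking along -z (the intrinsics and any distortion apply to the point x, -y, -z); pixel columns grow to the right and rows downward; lengths in m; the calibration is good to about 2 mm. A picture is of the moment at which its call begins. get_calibration takes no time and is no camera call.
- job.sign_off(): hands the job in; it is judged then, once.
The state is a dict: "clock": time; "qpos": joint angles; "qd": joint speeds; "effort": joint torques, N m; "position": TCP position; "ee_rot": TCP orientation; "contact_force": force on the tool from outside, world axes, zero at the start; "moment": the same for the moment, N m; "width": finger opening in m; "gripper_force": force on a finger pad.
Only numpy, scipy, OpenCV 4.12 (cv2) and the standard library are available. Lean on these libraries where they do the work, as an engineer would, in place of code of your own. Each camera call takes 0.05 s, during which the arm holds its last target. There are 200 camera calls.

## Working session

There is one attempt and no reset: what is moved stays moved. The work goes in short steps, Python scripts to look and compute and a tool call to move; the robot and the scene stay as the last step left them, time stands still between calls to the robot, and variables do not carry over. Pictures are saved under pics/ and viewed, at most 10 in all, crops included, and the job is handed in when it is done.

Besides the shell and the picture viewer there is one more tool, called after "Request:" as name(argument=value, ...), one argument or row to a line, values as JSON. drive_tool: Moves the arm, as the interface text tells. Its arguments: {"type":"object","properties":{"rows":{"type":"array"},"force":{"type":"number"}},"required":["rows"]}

```bash
mkdir -p pics
python3 - <<'E'
from rig import manip, eyes, job
import cv2,numpy as np
for n in("scene","top"):
    cv2.imwrite(f"pics/{n}0.png",eyes.get_image(n)[:,:,::-1])
    c=eyes.get_calibration(n);print(n,c)
s=manip.get_state();print(s)
E
```

```text
scene {'camera_matrix': array([[488.14262573,   0.        , 323.15447142],
       [  0.        , 488.14262573, 209.28647912],
       [  0.        ,   0.        ,   1.        ]]), 'view': array([[ 0.72825219, -0.68522375,  0.01082388, -0.3258684 ],
       [ 0.45872316,  0.49914093,  0.73514039, -0.36472292],
       [-0.5091383 , -0.53040243,  0.67782848, -0.75662471],
       [ 0.        ,  0.        ,  0.        ,  1.        ]])}
top {'camera_matrix': array([[445.28165266,   0.        , 322.57518775],
       [  0.        , 445.28165266, 199.15117149],
       [  0.        ,   0.        ,   1.        ]]), 'view': array([[-0.01521373, -0.99977085,  0.0150596 ,  0.15936827],
       [ 0.99471562, -0.01360394,  0.1017633 , -0.60441201],
       [-0.10153511,  0.01652822,  0.99469465, -1.10174727],
       [ 0.        ,  0.        ,  0.        ,  1.        ]])}
{'clock': 0.1, 'qpos': array([ 1.15299094e+00,  2.76542991e-01,  1.50601214e+00,  2.13866030e-05,
        1.36074346e+00, -1.21006803e-01]), 'qd': array([ 2.66317269e-04, -2.10138314e-03, -3.48145330e-03, -1.32885796e-03,
        7.63436685e-04, -4.91769448e-05]), 'effort': array([ 2.35959606e-04, -4.17708063e+01, -2.46401900e+01, -2.83928484e-04,
        5.88055816e-03, -3.01092655e-05]), 'position': array([0.16797503, 0.549428  , 0.24151758]), 'ee_rot': array([-2.37104084e-04,  1.47857370e-01,  9.89008327e-01, -8.19416878e-04]), 'contact_force': array([ 0.09946196, -0.32274889,  0.12358441]), 'moment': array([-0.09697243, -0.02282844, -0.01408707]), 'gripper_force': 0.0, 'width': 0.08551308302392592}
```

View pics/scene0.png

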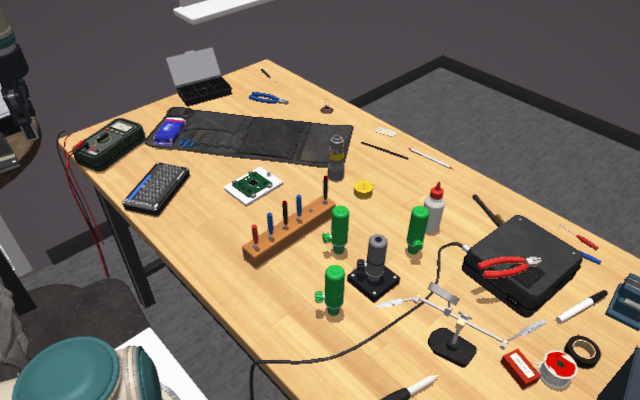

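View pics/top0.png

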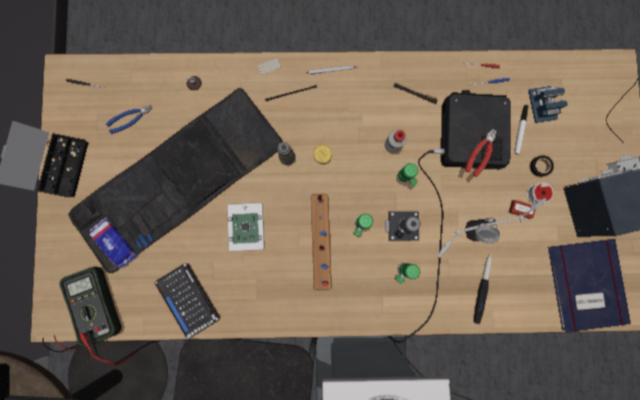

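The scene view shows the grey microscope in the black dock at (376,258), and the top view shows it at (404,227). The jig is at top (245,228), the rack at (321,242), the torch at (286,152), the bottle at (397,141) and the tin at (322,155).
These could be taken for the microscope:
- Green lookalikes at top (364,222), (410,271) and (409,173). They are green, so not meant.
- The grey torch at (286,152). It stands on no dock.
- A grey round thing at (485,231). It is the helping-hand stand.

I choose (404,227) and will check it in a close crop.

```bash
cat > h.py <<'E'
import cv2,numpy as np
from rig import manip, eyes, job
C={n:eyes.get_calibration(n) for n in("scene","top")}
def proj(n,P):
    V=C[n]["view"];c=V[:3,:3]@np.array(P,float)+V[:3,3];u=C[n]["camera_matrix"]@(c*[1,-1,-1]);return u[:2]/u[2]
def ray(n,uv):
    V=C[n]["view"];R=V[:3,:3];d=np.linalg.inv(C[n]["camera_matrix"])@[uv[0],uv[1],1];d=R.T@(d*[1,-1,-1]);return -R.T@V[:3,3],d
def plane(n,uv,z):
    o,d=ray(n,uv);return o+d*(z-o[2])/d[2]
def crop(im,x,y,w,h,f): return cv2.resize(im[y:y+h,x:x+w],None,fx=f,fy=f,interpolation=cv2.INTER_CUBIC)
E
python3 - <<'E'
from h import *
t=cv2.imread("pics/top0.png");s=cv2.imread("pics/scene0.png")
a=[crop(t,375,200,66,50,6),crop(t,215,195,66,50,6),crop(s,343,226,66,75,6)[:300],crop(s,220,160,66,50,6)]
a=[crop(t,375,200,66,50,6),crop(t,215,195,66,50,6),cv2.resize(s[226:301,333:432],(396,300),interpolation=2),cv2.resize(s[160:210,220:286],(396,300),interpolation=2)]
cv2.imwrite("pics/c1.png",np.vstack([np.hstack(a[:2]),np.hstack(a[2:])]))
for n,uv,z in[("top",(404,227),.125),("top",(245,228),.016),("top",(314,195),.038),("top",(328,290),.038),("top",(286,152),.122),("scene",(376,240),.125)]:print(n,uv,plane(n,uv,z))
E
```

```text
top (404, 227) [ 0.52947864 -0.03548136  0.125     ]
top (245, 228) [0.53686463 0.34918201 0.016     ]
top (314, 195) [0.61662248 0.17223918 0.038     ]
top (328, 290) [0.3799984  0.14078794 0.038     ]
top (286, 152) [0.71000155 0.23658728 0.122     ]
scene (376, 240) [ 0.52947518 -0.05500105  0.125     ]
```

View pics/c1.png

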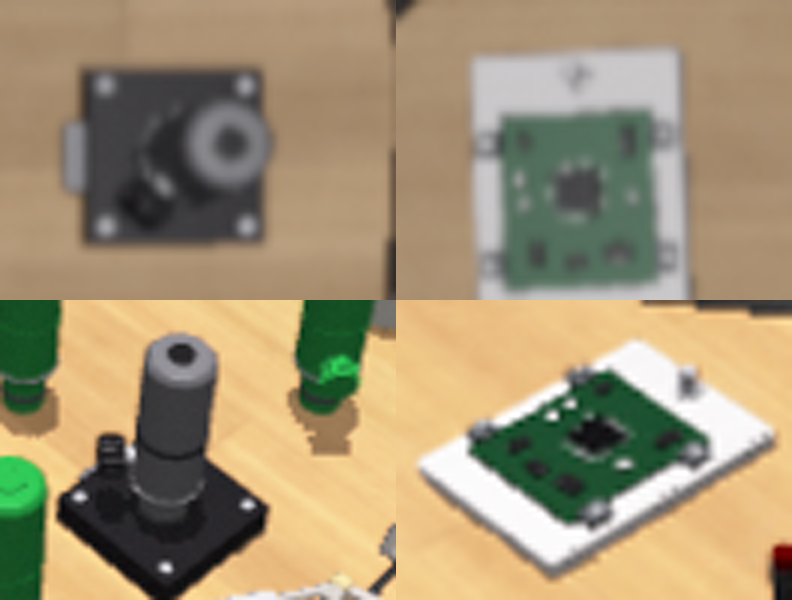

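The crop confirms the grey, plain-barrelled microscope standing in the black dock. Its barrel top is at top px (413,224) and its knob points to top (398,234). The chip is at top px (245,227), with the pin above it at (245,207).

```bash
cat >> h.py <<'E'
def tri(a,b):
    A=[];y=[]
    for n,uv in(("top",a),("scene",b)):
        o,d=ray(n,uv);d/=np.linalg.norm(d);M=np.eye(3)-np.outer(d,d);A.append(M);y.append(M@o)
    M=np.vstack(A);y=np.hstack(y);p=np.linalg.lstsq(M,y,rcond=None)[0];return p,np.linalg.norm(M@p-y)
def blob(m,x,y,w,h):
    k=np.zeros(m.shape,np.uint8);k[y:y+h,x:x+w]=m[y:y+h,x:x+w];n,l,s,c=cv2.connectedComponentsWithStats(k)
    i=1+np.argmax(s[1:,4]);return c[i],s[i],(l==i).astype(np.uint8)
E
python3 - <<'E'
from h import *
t=cv2.imread("pics/top0.png");s=cv2.imread("pics/scene0.png")
T=t.max(2);S=s.max(2)
np.set_printoptions(precision=4,suppress=True)
ct,st,_=blob((T<95).astype(np.uint8),236,218,18,16);cs,ss,_=blob((S<45).astype(np.uint8),243,172,22,20)
print("chip",ct,st,plane("top",ct,.016),cs,ss,plane("scene",cs,.016))
hs=cv2.cvtColor(t,cv2.COLOR_BGR2HSV)
# jig plate
m=((hs[...,1]<40)&(T>150)).astype(np.uint8);c,st,l=blob(m,220,195,55,65)
r=cv2.minAreaRect(np.argwhere(l)[:,::-1].astype(np.float32));print("jig",r,plane("top",r[0],.010))
b=cv2.boxPoints(r);print(np.array([plane("top",q,.01) for q in b]))
m=(T<110).astype(np.uint8);c,st,l=blob(m,385,205,35,40);r=cv2.minAreaRect(np.argwhere(l)[:,::-1].astype(np.float32))
print("dock",r,plane("top",r[0],.018), "by hand",plane("top",(403.6,225.7),.018))
print("pin top",plane("top",(245.2,207),.022),plane("scene",(268.7,172.2),.022))
print("scope top",plane("top",(412.9,223.7),.125),plane("scene",(377.9,238.9),.125),tri((412.9,223.7),(377.9,238.9)))
print("knob",plane("top",(398.2,234.1),.053),plane("scene",(360.3,261.4),.053))
hs=cv2.cvtColor(t,cv2.COLOR_BGR2HSV)
m=((hs[...,0]<16)&(hs[...,1]>125)).astype(np.uint8);c,st,l=blob(m,305,185,32,115);r=cv2.minAreaRect(np.argwhere(l)[:,::-1].astype(np.float32))
print("rack",st,r,plane("top",r[0],.038));print(np.array([plane("top",q,.038) for q in cv2.boxPoints(r)]))
for n,p,z in(("torch",(287,147),.122),("bottle",(399,134),.134),("green",(365,220),.12),("green",(411,270),.12),("green",(410,170),.12)):print(n,plane("top",p,z))
E
```

```text
chip [245.125  226.3958] [241 223   8   8  48] [0.5409 0.3489 0.016 ] [252.8889 182.0741] [249 180   9   5  27] [0.5369 0.3482 0.016 ]
jig ((245.12440490722656, 226.48048400878906), (47.070770263671875, 35.45144271850586), 88.21009063720703) [0.541  0.3498 0.01  ]
[[0.6008 0.3973 0.01  ]
 [0.6024 0.3063 0.01  ]
 [0.4818 0.3027 0.01  ]
 [0.4803 0.3928 0.01  ]]
dock ((403.0, 226.0), (28.0, 30.0), 90.0) [ 0.536  -0.0543  0.018 ] by hand [ 0.5367 -0.0558  0.018 ]
pin top [0.59   0.3479 0.022 ] [0.5856 0.3464 0.022 ]
scope top [ 0.5368 -0.0564  0.125 ] [ 0.5342 -0.0555  0.125 ] (array([ 0.5359, -0.0557,  0.1242]), np.float64(0.0017804516023410889))
knob [ 0.5148 -0.0348  0.053 ] [ 0.5186 -0.0311  0.053 ]
rack [315 270  14  19 122] ((321.5, 279.0), (18.0, 13.0), 90.0) [0.4071 0.1564 0.038 ]
[[0.4294 0.1722 0.038 ]
 [0.4289 0.14   0.038 ]
 [0.3849 0.1407 0.038 ]
 [0.3854 0.1728 0.038 ]]
torch [0.722  0.2342 0.122 ]
bottle [ 0.7472 -0.0293  0.134 ]
green [0.5473 0.0541 0.12  ]
green [ 0.4304 -0.0493  0.12  ]
green [ 0.6637 -0.0552  0.12  ]
```

Request:
drive_tool(
  rows=[
    [[0,0,0],[2.3,-3.8,0.2],6.5],
    [[0,0,0],[2.3,-3.8,0.2],6.5],
    [[0,0,0],[2.3,-3.8,0.2],6.5],
    [[0,0,0],[2.3,-3.8,0.2],6.5],
    [[0,0,0],[2.3,-3.8,0],6.5],
    [[0,0,0],[2.3,-3.8,0],6.5],
    [[0,0,0],[2.3,-3.8,0],6.5],
    [[0,0,0],[2.3,-3.8,0],6.5],
  ],
)

```text
clock: 1.1
position: [0.3525, 0.2445, 0.2501]
ee_rot: [-0.0, 0.148, 0.989, -0.0]
contact_force: [0.2, 1.1, 0.9]
width: 0.0648
gripper_force: 0.0
```

Request:
drive_tool(
  rows=[
    [[0,0,0],[2.3,-3.8,0],6.5],
    [[0,0,0],[2.3,-3.8,0],6.5],
    [[0,0,0],[2.3,-3.8,0],6.5],
    [[0,0,0],[2.3,-3.8,0],6.5],
    [[0,0,0],[2.3,-3.8,0],6.5],
    [[0,0,0],[2.3,-3.8,0],6.5],
    [[0,0,0],[2.3,-3.8,0],6.5],
    [[0,0,0],[2.0,-3.0,0],6.5],
  ],
)

```text
clock: 2.1
position: [0.5337, -0.0517, 0.2499]
ee_rot: [-0.0, 0.148, 0.989, 0.0]
contact_force: [0.0, -0.1, -0.3]
width: 0.0651
gripper_force: 0.0
```

Request:
drive_tool(
  rows=[
    [[0,0,0],[0,0,0],6.5],
    [[0,0,0],[0,0,0],6.5],
  ],
)

```text
clock: 2.35
position: [0.5324, -0.0496, 0.2498]
ee_rot: [-0.001, 0.148, 0.989, 0.0]
contact_force: [0.0, 0.4, -0.4]
width: 0.0649
gripper_force: 0.0
```

Request:
drive_tool(
  rows=[
    [[0,0,0],[0.35,-0.65,-2.5],6.5],
    [[0,0,0],[0,0,-2.5],6.5],
    [[0,0,0],[0,0,-2.5],6.5],
    [[0,0,0],[0,0,-2.5],6.5],
    [[0,0,0],[0,0,-2.5],6.5],
    [[0,0,0],[0,0,-2],6.5],
    [[0,0,0],[0,0,-1.2],6.5],
    [[0,0,0],[0,0,0],6.5],
  ],
)

```text
clock: 3.35
position: [0.5359, -0.0558, 0.0929]
ee_rot: [-0.001, 0.147, 0.989, 0.0]
contact_force: [0.5, 0.2, 0.0]
width: 0.065
gripper_force: 0.0
```

Run:
```python
from h import *
s=eyes.get_image("scene")[:,:,::-1];t=eyes.get_image("top")[:,:,::-1]
cv2.imwrite("pics/c2.png",np.hstack([crop(s,330,200,100,100,4),crop(t,365,180,100,100,4)]))
```

```text
(no output)
```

View pics/c2.png

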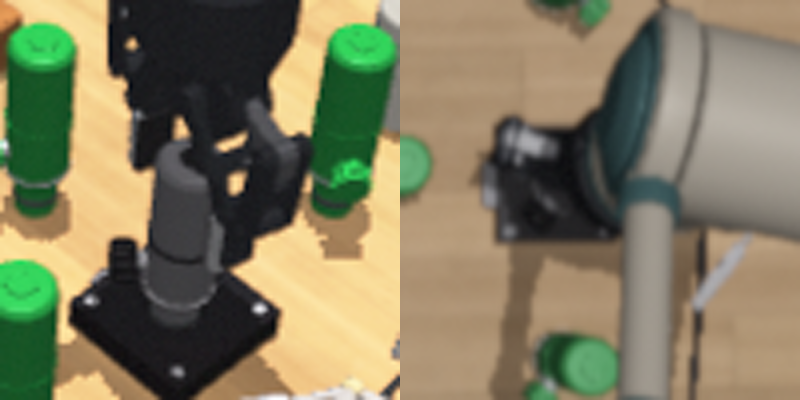

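The scene crop shows the barrel between the open fingers, with the knob clear below them at the left, around scene px (361,262). I'll close now.

Request:
drive_tool(
  rows=[
    [[0,0,0],[0,0,0],3.2],
    [[0,0,0],[0,0,0],3.2],
    [[0,0,0],[0,0,0],3.2],
    [[0,0,0],[0,0,0],3.2],
    [[0,0,0],[0,0,0],3.2],
    [[0,0,0],[0,0,0],3.2],
  ],
  force=50,
)

```text
clock: 4.2
position: [0.5374, -0.0567, 0.0943]
ee_rot: [0.001, 0.148, 0.989, 0.0]
contact_force: [-0.4, 0.5, 5.6]
width: 0.0347
gripper_force: 49.8
```

Request:
drive_tool(
  rows=[
    [[0,0,0],[0,0,0.5],3.2],
    [[0,0,0],[0,0,1.0],3.2],
    [[0,0,0],[0,0,1.5],3.2],
    [[0,0,0],[0,0,2.5],3.2],
    [[0,0,0],[0,0,3],3.2],
    [[0,0,0],[0,0,3],3.2],
    [[0,0,0],[0,0,3],3.2],
    [[0,0,0],[0,0,1],3.2],
  ],
)

```text
clock: 5.2
position: [0.5376, -0.0569, 0.2511]
ee_rot: [0.002, 0.148, 0.989, -0.0]
contact_force: [0.1, -0.6, -2.3]
width: 0.0352
gripper_force: 50.0
```

Request:
drive_tool(
  rows=[
    [[0,0,0],[0,0,0],3.2],
    [[0,0,0],[0,0,0],3.2],
  ],
)

```text
clock: 5.45
position: [0.5358, -0.0564, 0.2471]
ee_rot: [-0.001, 0.148, 0.989, 0.0]
contact_force: [0.3, 0.3, -1.4]
width: 0.0345
gripper_force: 49.9
```

Run:
```python
from h import *
print(manip.get_state()["qpos"])
s=eyes.get_image("scene")[:,:,::-1];t=eyes.get_image("top")[:,:,::-1]
cv2.imwrite("pics/s3.png",s);cv2.imwrite("pics/c3.png",np.hstack([crop(s,330,150,100,130,4),crop(t,365,165,100,130,4)]))
```

```text
[-2.34128878e-01  2.20021497e-01  1.57059287e+00  5.97311873e-05
  1.35359014e+00 -1.50812256e+00]
```

View pics/c3.png

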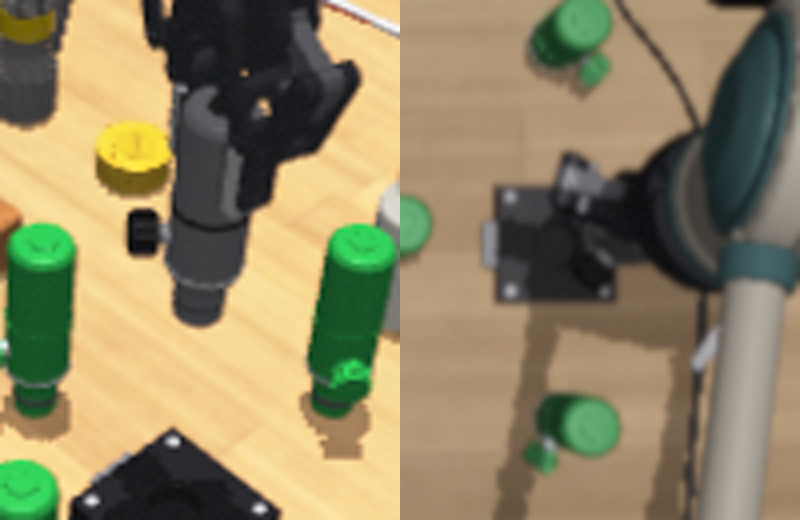

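The microscope is lifted clear and upright. The snout end is at scene px (379.5,229) and the knob at scene (364,207) and top (412.5,232).

Run:
```python
from h import *
np.set_printoptions(precision=4,suppress=True)
print(proj("scene",(.536,-.056,.159)),plane("scene",(379.3,228.5),.159))
A=np.array([.536,-.056])
for a in range(110,150,5):
    k=np.r_[A+.0325*np.array([np.cos(np.radians(a)),np.sin(np.radians(a))]),.207];print(a,proj("scene",k),proj("top",k))
print(tri((412.4,231.9),(364.0,207.8)))
```

```text
[380.376  225.6548] [ 0.5291 -0.0596  0.159 ]
110 [365.8315 200.5792] [406.962  227.7046]
115 [365.2708 201.5402] [407.5115 228.9273]
120 [364.8402 202.5409] [408.1645 230.1   ]
125 [364.5439 203.5743] [408.9159 231.2136]
130 [364.3849 204.6327] [409.7601 232.2595]
135 [364.3656 205.7084] [410.6907 233.2298]
140 [364.487  206.7934] [411.7006 234.1168]
145 [364.7492 207.8793] [412.782  234.9138]
(array([ 0.5138, -0.0355,  0.2037]), np.float64(0.003971425504317994))
```

Request:
drive_tool(
  rows=[
    [[0,0,0],[0,0,1],3.2],
    [[0,0,-0.14],[0,1.5,0.5],3.2],
    [[0,0,-0.15],[0,2.5,0],3.2],
    [[0,0,-0.15],[0.1,2.5,0],3.2],
    [[0,0,-0.15],[0,2.5,0],3.2],
    [[0,0,-0.15],[0,2.5,0],3.2],
    [[0,0,-0.15],[0,2.5,0],3.2],
    [[0,0,-0.15],[0,2.5,0],3.2],
  ],
)

```text
clock: 6.55
position: [0.5378, 0.1092, 0.2637]
ee_rot: [0.0, 0.622, 0.783, 0.0]
contact_force: [0.1, -0.0, -0.7]
width: 0.0346
gripper_force: 50.0
```

Request:
drive_tool(
  rows=[
    [[0,0,-0.15],[0,2.5,0],3.2],
    [[0,0,-0.15],[0,2.5,0],3.2],
    [[0,0,-0.15],[0.1,2.5,0],3.2],
    [[0,0,-0.15],[0.1,2.5,0],3.2],
    [[0,0,-0.15],[0,2.5,0],3.2],
    [[0,0,-0.15],[0,2.5,0],3.2],
    [[0,0,-0.15],[0,2.5,0],3.2],
    [[0,0,-0.15],[0,2.5,0],3.2],
  ],
)

```text
clock: 7.55
position: [0.5398, 0.3093, 0.2636]
ee_rot: [0.0, 0.955, 0.295, 0.0]
contact_force: [0.0, -0.1, -1.4]
width: 0.0352
gripper_force: 50.0
```

Request:
drive_tool(
  rows=[
    [[0,0,-0.05],[0,2.5,0],3.2],
    [[0,0,0],[0,1.5,0],3.2],
    [[0,0,0],[0,0,0],3.2],
    [[0,0,0],[0,0,0],3.2],
  ],
)

```text
clock: 8.05
position: [0.5397, 0.3476, 0.2633]
ee_rot: [0.0, 0.962, 0.274, -0.0]
contact_force: [0.3, 0.9, -2.3]
width: 0.0345
gripper_force: 50.0
```

Request:
drive_tool(
  rows=[
    [[0,0,0],[0,0.1,-2.5],3.2],
    [[0,0,0],[0,0,-2.5],3.2],
    [[0,0,0],[0,0,-2.5],3.2],
    [[0,0,0],[0,0,-2],3.2],
    [[0,0,0],[0,0,-1.5],3.2],
    [[0,0,0],[0,0,-1],3.2],
    [[0,0,0],[0,0,0],3.2],
    [[0,0,0],[0,0,0],3.2],
  ],
)

```text
clock: 9.05
position: [0.5402, 0.3496, 0.1441]
ee_rot: [-0.0, 0.962, 0.274, 0.001]
contact_force: [-0.7, -0.5, -1.3]
width: 0.0348
gripper_force: 50.0
```

Run:
```python
from h import *
print(manip.get_state()["position"])
s=eyes.get_image("scene")[:,:,::-1];t=eyes.get_image("top")[:,:,::-1]
cv2.imwrite("pics/s4.png",s);cv2.imwrite("pics/c4.png",np.hstack([crop(s,215,120,80,100,5),crop(t,205,175,80,100,5)]))
```

```text
[0.54020438 0.34958304 0.14411093]
```

View pics/c4.png

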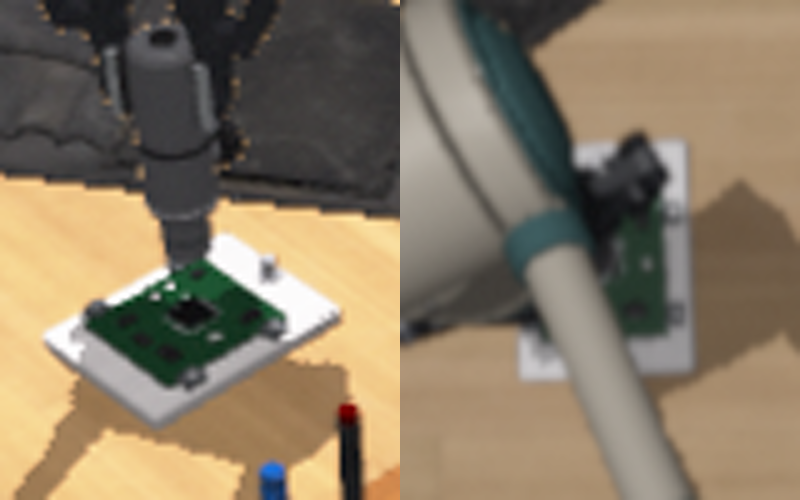

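The scene crop shows the microscope over the chip. The barrel top is at px (247.5,127.5), the lens end at (252.5,171.5), and the knob is mostly hidden behind the barrel at (261.5,147).

Run:
```python
from h import *
np.set_printoptions(precision=2,suppress=True)
s=cv2.imread("pics/s4.png")
zl=.144-.0930+.005
for z in(zl,zl-.005,zl+.030,zl+.116,zl+.12): print(z,proj("scene",(.5402,.3496,z)))
for a in(-15,-5,0,5,15): print(a,proj("scene",(.5402+.0325*np.cos(np.radians(a)),.3496+.0325*np.sin(np.radians(a)),zl+.048)))
cv2.imwrite("pics/c5.png",np.clip(crop(s,228,115,50,60,10).astype(float)*1.8,0,255))
```

```text
0.05599999999999999 [252.19 168.41]
0.05099999999999999 [252.37 170.04]
0.086 [251.08 158.4 ]
0.172 [247.68 127.66]
0.176 [247.51 126.15]
-15 [263.19 148.49]
-5 [262.06 147.31]
0 [261.37 146.78]
5 [260.59 146.29]
15 [258.83 145.44][ WARN:0@0.572] global loadsave.cpp:1063 imwrite_ Unsupported depth image for selected encoder is fallbacked to CV_8U.
```

View pics/c5.png

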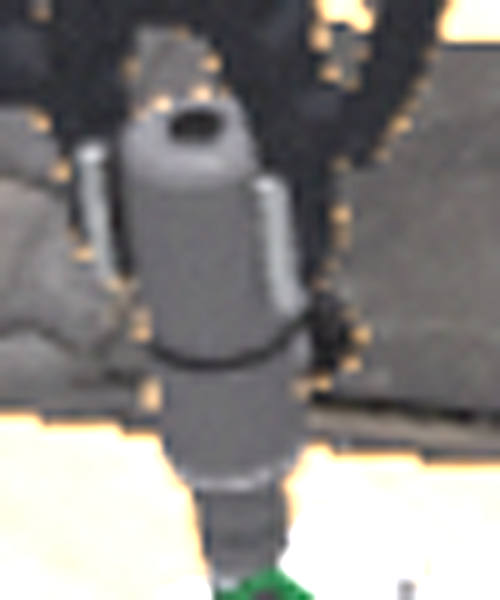

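Run:
```python
from h import *
np.set_printoptions(precision=2,suppress=True)
def rng(c,H):  # cylinder sampled: rim points at r=25.5..35.5
    pass
def ext(n,A,zk,a,lens):
    a=np.radians(a);u=np.array([np.cos(a),np.sin(a),0]);v=np.array([-u[1],u[0],0]);w=np.array([0,0,1.])
    P=[proj(n,np.r_[A,zk]+r*u+.010*(np.cos(t)*v+np.sin(t)*w)) for r in(.0275,.0355) for t in np.linspace(0,6.28,40)]
    return np.min(P,0),np.max(P,0)
for f,box,A,zl,angs in(("scene0",(348,245,20,30),(.536,-.056),.005,(120,128,136,144)),("s3",(358,195,14,24),(.536,-.056),.159,(120,128,136,144)),("s4",(258,138,12,20),(.5402,.3496),.056,(-15,-8,0,8,15))):
    im=cv2.imread(f"pics/{f}.png");x,y,w,h=box
    print(f);print(im.max(2)[y:y+h,x:x+w])
    for a in angs: print(a,*ext("scene",A,zl+.048,a,zl), )
```

```text
scene0
[[239 239 240 238 236 235 235 234 232 234 234 235 234 235 237 239 239 239
  238 221]
 [238 238 239 239 239 236 236 235 233 233 233 235 235 234 234 236 237 238
  241 224]
 [237 237 238 239 240 240 238 236 235 234 233 234 234 234 233 233 235 236
  239 218]
 [237 237 237 238 239 240 240 240 238 237 235 235 235 235 235 235 235 236
  237 217]
 [237 237 237 237 237 238 239 242 241 238 236 236 236 235 236 237 235 236
  237 213]
 [237 238 237 237 237 237 238 239 240 241 239 237 237 235 236 236 236 236
  235 206]
 [237 237 237 237 236 237 237 239 240 241 241 239 237 237 238 237 237 236
  234 199]
 [235 236 236 236 237 237 238 238 239 240 241 241 240 239 239 237 237 236
  226 167]
 [233 234 235 237 237 237 237 238 238 238 239 238 240 239 238 237 237 237
  227 167]
 [234 233 233 236 237 238 237 237 237 236 237 237 238 239 238 238 236 238
  224 153]
 [235 235 233 234 235 237 237 236 236 235 236 236 237 239 240 240 239 239
  215  86]
 [234 235 234 234 233 235 237 237 236 236 236 236 237 238 239 240 242 241
  218  80]
 [233 234 236 235 233 233 234 237 237 237 237 236 237 238 239 240 242 242
[... 3659 characters left out ...]
69  66  66  66]
 [ 59  24  26  29  22  84 115  64  69  63  63  64]
 [ 74  28  19  21  25  51  71  58  57  60  58  60]
 [ 71  34  21  28  47  66  54  57  59  59  57  58]
 [ 57  27  21  27  87 113  56  58  59  58  57  58]
 [ 54  49  59  49  69  64  61  67  69  58  57  56]
 [ 94  86 108  56  57  60  61  67  65  56  56  54]
 [ 84  28  27  35  40  45  47  49  51  51  51  51]
 [ 54  40  33  32  31  28  26  21  22  27  27  33]
 [ 63  75  69  65  62  61  56  47  51  51  42  34]
 [ 65  79  78  77  76  78  81  80  77  79  76  68]]
-15 [259.56 144.06] [266.05 153.15]
-8 [258.48 143.24] [265.68 152.35]
0 [257.1  142.38] [264.99 151.49]
8 [255.59 141.66] [264.02 150.72]
15 [254.19 141.14] [262.96 150.15]
```

Request:
drive_tool(
  rows=[
    [[0,0,-0.06],[-0.05,-0.05,-1],3.2],
    [[0,0,-0.05],[0,0,-1],3.2],
    [[0,0,0],[0,0,-0.6],3.2],
    [[0,0,0],[0,0,-0.3],3.2],
    [[0,0,0],[0,0,0],3.2],
    [[0,0,0],[0,0,0],3.2],
  ],
)

```text
clock: 9.9
position: [0.5394, 0.349, 0.1147]
ee_rot: [-0.0, 0.975, 0.221, 0.0]
contact_force: [0.3, 0.5, -1.1]
width: 0.035
gripper_force: 50.0
```

Run:
```python
from h import *
np.set_printoptions(precision=4,suppress=True)
p=manip.get_state()["position"];print(p)
s=eyes.get_image("scene")[:,:,::-1];t=eyes.get_image("top")[:,:,::-1]
zl=p[2]-.0885;print(zl,proj("scene",(p[0],p[1],zl)),proj("scene",(p[0],p[1],zl+.12)))
for a in(-10,-5,0,5,10):
    c,q=np.cos(np.radians(a)),np.sin(np.radians(a));print(a,proj("scene",(p[0]+.0355*c+.01*q,p[1]+.0355*q-.01*c,zl+.048)))
cv2.imwrite("pics/s6.png",s);cv2.imwrite("pics/c6.png",np.clip(np.hstack([crop(s,225,130,50,75,8),crop(t,205,185,50,75,8)])*1.4,0,255).astype(np.uint8))
```

```text
[0.5394 0.349  0.1147]
0.026221078307069337 [253.1427 178.2468] [248.6133 137.445 ]
-10 [266.5375 159.9314]
-5 [266.1871 159.1706]
0 [265.7266 158.4385]
5 [265.1602 157.7402]
10 [264.4925 157.0809]
```

View pics/c6.png

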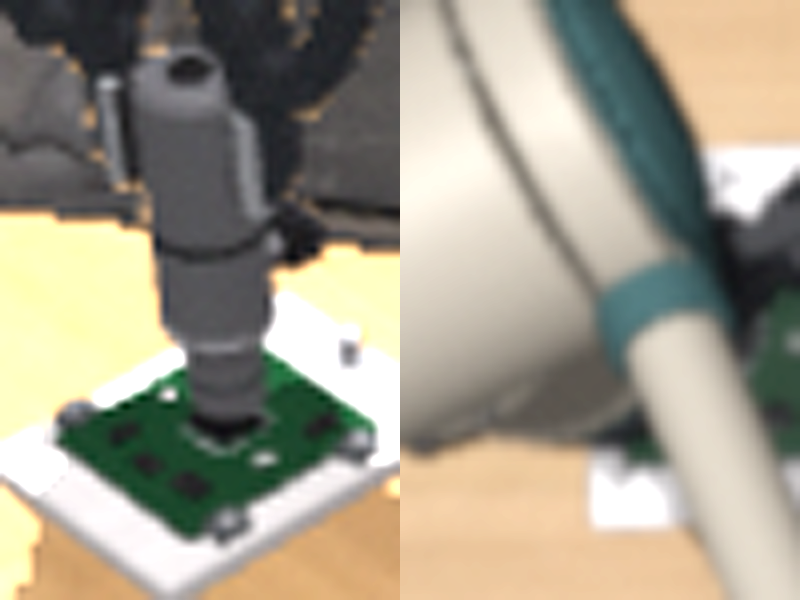

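The lens end is at scene px (253,179), centred about 1 cm above the chip at (253,182). The knob's edge, at px (265,160), fits a heading within about 3° of the pin. The microscope is upright and steady.

```bash
python3 -c "
from rig import job;print(job.sign_off())"
```

```text
the job is handed in; nothing more can be done
None
```

I handed the job in with the microscope held upright and steady over the chip, by my image measurements centred to about 1–2 mm, lens end about 1 cm above it and knob within about 3° of the pin's direction; I saw no sign of contact with the rack or jig.

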